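# Clip the carving tools back into the tool rail

## Task

Put the two carving tools with the orange and the blue handle back on the tool rail: lay the orange one across the pair of orange spring clips and the blue one across the pair of blue clips, each with its handle centred over its pair, and press it down until it snaps fully home in both clips. Leave both tools there and let go.

Things in the scene. Friction and masses are not known exactly. Their poses are not given: they have to be found in the camera images.
- orange_gouge: Carving gouge lying loose on the table, blade away from the robot. Round orange handle 24 mm thick, 164 mm long with 26 mm square steel collars (10 mm long) at its ends; steel blade 91 mm more. Origin: handle's axis, mid-length, 13 mm above the table. x: along the handle to the blade, z: up. 0.08-0.17 kg, balances 15-20 mm bladewards. A green-handled twin is not needed.
- blue_rasp: Carving rasp lying loose on the table, same sizes, mass, origin and axes as the gouge: round blue handle 24 mm thick, 164 mm long with square end collars; flat steel blade, 16 mm wide, 91 mm more.
- orange_home (a point): Pair of orange clips on the rail. Point: where the handle's mid-axis lies when home, 63 mm above the table; x along the handle (blade either way), z up. Clips at x = +/-48 mm, 14 mm wide, open upwards with lips flared to 40 mm apart 27 mm above the point; free for fingers between, down to 31 mm below it. Handle meets them 19 mm above home; about 13 N straight down snaps it onto a rigid seat.
- blue_home (a point): Same for the pair of blue clips. Rail: low wooden board with three clip blocks side by side 100 mm apart (in any order): orange, blue, and black, which already holds a black-handled tool. Each clip is two sprung jaws that part sideways and close over the handle. The square collars do not fit the clips: keep the handle's middle within 15 mm of the point along x.

How it is judged:
By the outcome, as a careful person would: the job done as asked, in the order asked, and still so for the second after the job is handed in, with the robot touching nothing.
It also fails if it takes over 64 s, if anything falls off the work surface, if the arm or the gripper's body presses on something with over 40 N, if the wrist force passes 120 N, or if a joint passes its speed limit or range.

## Robot

A 7-joint arm with a two-finger parallel gripper is mounted at the origin on the work surface. World frame = base frame: x ahead of the robot, y to its left, z up, the work surface at z = 0. Lengths are in m, angles in rad, forces in N, time in s.
With the tool pointing down it reaches from about 0.425 to 0.95 m from the base axis. Payload 4.7 kg.
Tool frame: the origin (TCP) lies at the very end of the fingers, on their centre line; the grasp point (between the pads) lies 19 mm behind it; z points along the fingers, y is the direction in which the jaws open and shut (so a half turn about z gives the same grasp; the last joint's range is limited). The gripper opens to 87 mm and grips with 3 to 60 N. Pads are 19 mm wide; open, the fingers measure 117 mm over their backs; the gripper's body (75 mm by 190 mm) begins 51 mm behind the grasp point.
Start: joints at [1.169, 0.469, -0.049, 1.532, 0.024, 1.141, -0.082], TCP at [0.246, -0.629, 0.223] pointing down, gripper open.
Joint ranges: [-2.59, 2.59], [-0.33, 1.99], [-1.39, 1.29], [0.1, 2.45], [-1.04, 4.18], [0.21, 1.99], [-2.66, 2.66]. Speed limits (rad/s): [2.57, 2.57, 3.14, 3.14, 3.14, 3.14, 3.14].

## Interface

Orientations are given as a unit quaternion [x, y, z, w].
In Python, from workcell import manip gives the robot as it stands.
- The arm moves only by the shell command python3 -m inch 'ROWS' [FORCE]. ROWS is JSON, a list of rows, each a list of 3 entries, a list of its own where there are three numbers: the closure in counts, from 0 (fully open) to 255 (shut), then the shift along the tool's x, y, z in m, then the turn, a rotation vector about the tool's x, y, z in rad. In form: [[hand, [x, y, z], [ax, ay, az]], ...]. A call has 1 to 12 rows; each row shifts and turns the pose as measured when the row begins, along the tool's axes as they then stand; what a row does not reach is not made up. A row lasts 1/12 s, in which the tool goes at most 41.7 mm and 7.16 degrees, less where a joint would pass 70% of its speed; a pose out of reach is approached as far as the arm can. A call with a gripper value outside its range is refused whole. The fingers move at their own pace and stop on an object; FORCE is the grip in N (left out, the last holds). Time passes only in rows, so rows that do not move let the fingers close. It gives the time, the measured TCP pose, the force and the opening at its end, in the units of the state.
- manip.get_obs(): the state, without advancing time (a new reading comes with each control period).
- manip.read_camera(name): name is "scene" or "top"; returns a dict with "image" (480x640x3 uint8, red, green, blue), "vfov" (degrees; the focal length in pixels is half the picture's height over the tangent of half this angle, whatever the lens; pixels are square), "cx", "cy" (the principal point, pixels), "dist" ([k1, k2, p1, p2, k3] as OpenCV has them; the pictures are not rectified), "R" (3x3) and "t" (3): a world point X has camera coordinates R X + t. Camera axes: x right, y down, z forward; pixel columns grow to the right and rows downward; lengths in m; the calibration is good to about 2 mm. A picture is of the moment at which its call begins. There is no depth.
- manip.hand_in(): hands the job in, once; it reports no verdict.
Trained networks look in a picture, given as the dict that the camera call returned (one of the last four; its "shot" number tells which), for a name from the list of things; names that differ only in an ending like _2 or _b are one class to them, and where a whole thing is asked for, a point or a joint stands for the part that bears it (a point fixed in the world has none). Each returns a list of dicts, best first, with "score" (0 to 1); they miss things now and then, are a little off and sometimes report something else, mostly with a low value. They report only what shows in the picture. A call takes as long as a camera call.
- manip.find_in(picture, thing): "box" ([left, top, right, bottom] in pixels, round what is visible of it).
- manip.trace(picture, thing): "region" (480x640 bool, what is visible of it) and "box" ([left, top, right, bottom] in pixels, round what is visible of it).
The state is a dict: "time": time; "joints": joint angles; "joint_velocities": joint speeds; "effort": joint torques, N m; "position": TCP position; "tcp_rot": TCP orientation; "ft_force": force on the tool from outside, world axes, zero at the start; "torque": the same for the moment, N m; "grip_width": finger opening in m.
Only numpy, scipy, OpenCV 4.12 (cv2) and the standard library are available. Lean on these libraries where they do the work, as an engineer would, in place of code of your own. Each camera call takes 0.05 s, during which the arm holds its last target. There are 200 camera calls.

## Working session

There is one attempt and no reset: what is moved stays moved. The work goes in short steps, Python scripts to look and compute and a shell command to move; the robot and the scene stay as the last step left them, time stands still between calls to the robot, and variables do not carry over. Pictures are saved under pics/ and viewed, on a budget of 10 in all, crops included, one or two more only if the job needs it, and the job is handed in when it is done.

```bash
mkdir -p pics; ls
cat > h.py <<'E'
import numpy as np, cv2
from workcell import manip
from scipy.spatial.transform import Rotation as Ro
def K(c):
    f=240/np.tan(np.radians(c["vfov"])/2); return np.array([[f,0,c["cx"]],[0,f,c["cy"]],[0,0,1.]])
def toworld(c,px,z):
    p=cv2.undistortPoints(np.array(px,float).reshape(-1,1,2),K(c),np.array(c["dist"],float)).reshape(-1,2)
    R=np.array(c["R"]);t=np.array(c["t"]); o=-R.T@t
    d=np.c_[p,np.ones(len(p))]@R
    return o+d*((z-o[2])/d[:,2])[:,None]
def topix(c,X):
    R=np.array(c["R"]);t=np.array(c["t"],float)
    return cv2.projectPoints(np.array(X,float).reshape(-1,1,3),cv2.Rodrigues(R)[0],t,K(c),np.array(c["dist"],float))[0].reshape(-1,2)
def save(c,n,box=None,s=1):
    im=c["image"][:,:,::-1]
    if box: im=im[box[1]:box[3],box[0]:box[2]]
    cv2.imwrite("pics/"+n,cv2.resize(im,None,fx=s,fy=s,interpolation=cv2.INTER_CUBIC))
E
python3 - <<'E'
from h import *
o=manip.get_obs();print(o)
for n in("top","scene"):
    c=manip.read_camera(n);save(c,n+"0.png")
    R=np.array(c["R"]);print(n,c["vfov"],c["cx"],c["cy"],c["dist"],(-R.T@c["t"]).round(3),R[2].round(3))
    for th in("orange_gouge","blue_rasp","orange_home","blue_home"):
        for r in manip.trace(c,th)[:3]:
            m=r["region"];ys,xs=np.nonzero(m)
            print(th,round(r["score"],2),r["box"],m.sum(),xs.mean().round(1),ys.mean().round(1))
E
```

```text
pics
{'time': 0.0, 'joints': array([ 1.16909778,  0.4694868 , -0.04861155,  1.53369084,  0.0241175 ,
        1.14098299, -0.08232532]), 'joint_velocities': array([ 0.00062377,  0.00093068, -0.00014002,  0.00042902,  0.00044507,
        0.00033964, -0.00018826]), 'effort': array([-1.27371941e-04, -5.07982993e+01, -8.10157252e-02, -2.36157703e+01,
       -6.14865543e-02,  3.78753722e-02,  1.63020677e-04]), 'position': array([ 0.24564784, -0.62807417,  0.22147021]), 'tcp_rot': array([ 9.82674786e-01,  1.85335596e-01, -2.22911555e-04, -9.65382835e-04]), 'ft_force': array([ 0.09589462, -0.52180024,  0.10167243]), 'torque': array([-0.01150378, -0.00237004, -0.05704919]), 'grip_width': 0.08744452829315012}
top 48.53453625027183 322.1121745010702 245.79940595313516 [-0.01973576  0.          0.          0.          0.        ] [ 0.458 -0.023  1.257] [ 0.04   0.019 -0.999]
orange_gouge 0.85 [462.8, 179.5, 489.4, 284.9] 988 476.3 234.5
blue_rasp 0.84 [359.6, 194.9, 371.9, 309.9] 1013 363.8 258.0
orange_home 0.91 [228.7, 209.4, 258.1, 274.6] 1361 244.1 240.5
blue_home 0.83 [183.9, 210.9, 213.4, 274.4] 1495 200.6 243.1
scene 43.841195310952074 327.3744738158087 248.1425565898125 [-0.13852883  0.          0.          0.          0.        ] [ 1.275 -0.08   0.863] [-0.702  0.052 -0.711]
orange_gouge 0.89 [125.5, 247.1, 171.1, 360.4] 1297 149.5 300.6
blue_rasp 0.72 [278.3, 222.1, 299.1, 326.1] 1120 289.9 269.7
orange_home 0.71 [413.0, 221.5, 460.7, 301.4] 1826 435.6 266.3
blue_home 0.56 [461.7, 217.5, 512.5, 296.7] 1914 485.9 260.9
```

View pics/top0.png

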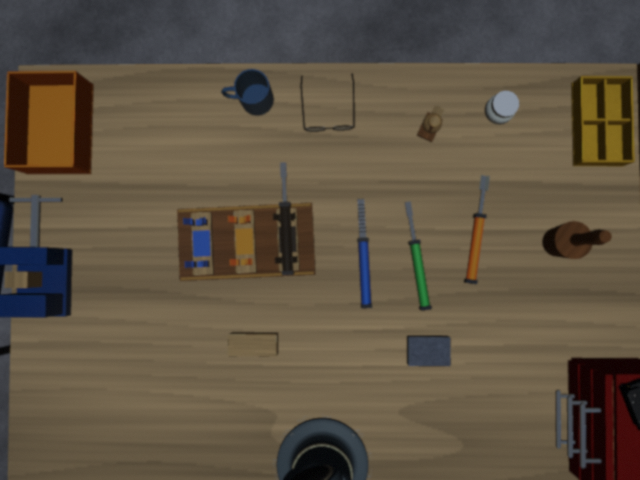

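View pics/scene0.png

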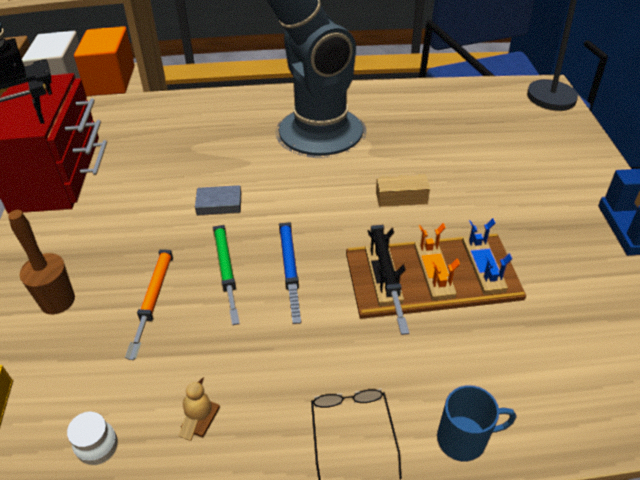

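The top view shows the blue tool at about (364,272), the green twin at (419,275) and the orange tool at (477,248). The rail runs from (180,210) to (315,277), with clip blocks blue (201,243), orange (243,240) and black (287,238, occupied). The scene view agrees.

```bash
cat >> h.py <<'E'
def handle(c,rgn,z=0.013,dil=3):
    hsv=cv2.cvtColor(c["image"],cv2.COLOR_RGB2HSV)
    m=cv2.dilate(rgn.astype(np.uint8),np.ones((dil,dil)))*((hsv[...,1]>150)&(hsv[...,2]>50)).astype(np.uint8)
    n,l,s,_=cv2.connectedComponentsWithStats(m)
    k=1+np.argmax(s[1:,4]); ys,xs=np.nonzero(l==k)
    W=toworld(c,np.c_[xs,ys],z)[:,:2]; mu=W.mean(0); u,sv,v=np.linalg.svd(W-mu,full_matrices=False); d=v[0]*np.sign(v[0,0])
    q=(W-mu)@d; mid=(q.min()+q.max())/2
    return mu,mu+mid*d,d,np.ptp(q),np.degrees(np.arctan2(d[1],d[0])),s[k,4]
E
python3 - <<'E'
from h import *
T=manip.read_camera("top");S=manip.read_camera("scene")
for c in(T,S):
    for th in("orange_gouge","blue_rasp"):
        r=manip.trace(c,th)[0]
        mu,mid,d,L,a,n=handle(c,r["region"]);print(th,mu.round(4),mid.round(4),L.round(3),a.round(1),n)
a=T["image"][195:290,170:325,::-1];b=S["image"][205:335,335:535,::-1]
a=cv2.resize(a,None,fx=4.5,fy=4.5,interpolation=cv2.INTER_CUBIC);cv2.imwrite("pics/a.png",a)
cv2.imwrite("pics/b.png",cv2.resize(b,None,fx=4,fy=4,interpolation=cv2.INTER_CUBIC))
E
```

```text
orange_gouge [ 0.5034 -0.3563] [ 0.5039 -0.3564] 0.146 -8.3 611
blue_rasp [ 0.4438 -0.0988] [ 0.4447 -0.0987] 0.145 2.8 480
orange_gouge [ 0.4981 -0.354 ] [ 0.4956 -0.3537] 0.154 -7.8 754
blue_rasp [ 0.4371 -0.0975] [ 0.4342 -0.0976] 0.148 3.2 548
```

View pics/a.png

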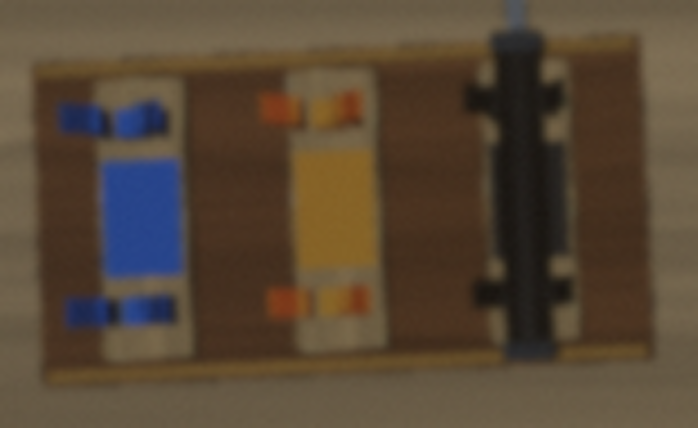

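View pics/b.png

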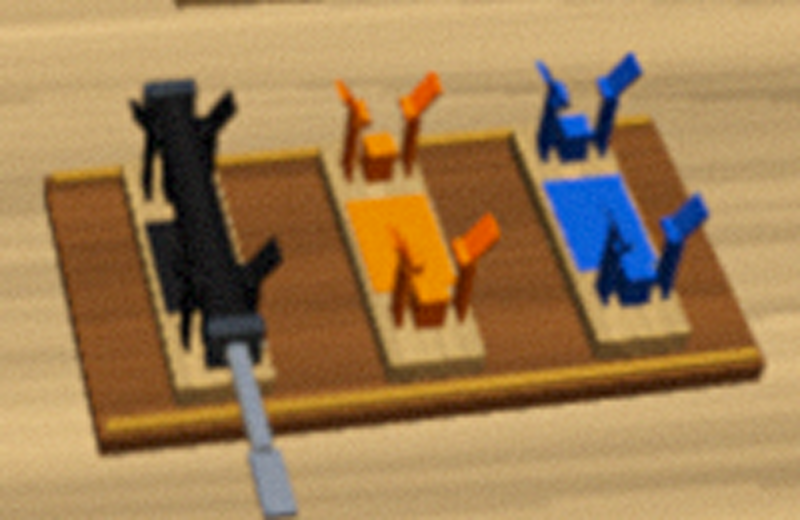

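The zoomed crops show the lip edges. In top crop coordinates, the orange lips have outer-edge midpoints at (260,110), (361,107), (267,303) and (370,300). The blue ones are at (58,118), (167,120), (67,312) and (175,310). I'll convert these and check them by projecting into the scene view.

Run:
```python
from h import *
T=manip.read_camera("top");S=manip.read_camera("scene")
L={"orange":[(260,110),(361,107),(267,303),(370,300)],"blue":[(58,118),(167,120),(67,312),(175,310)]}
pad={"orange":(335,210),"blue":(143,217)}
im=S["image"][:,:,::-1].copy()
im=cv2.resize(im[205:375,110:535],None,fx=1.88,fy=1.88,interpolation=cv2.INTER_CUBIC)
def dot(P,col):
    for u in topix(S,P): cv2.circle(im,tuple(int(v) for v in ((u-[110,205])*1.88)),2,col,-1)
for k in L:
    W=toworld(T,np.array(L[k])/4.5+[170,195],0.09)
    c=W.mean(0); d=(W[0]+W[1]-W[2]-W[3])/2; yaw=np.arctan2(d[1],d[0])
    print(k,c.round(4),"clip sep",np.linalg.norm(d).round(3),"yaw",np.degrees(yaw).round(1),"lipw",np.linalg.norm(W[0]-W[1]).round(3),"pad",toworld(T,[np.array(pad[k])/4.5+[170,195]],0.032).round(4))
    x=np.array([np.cos(yaw),np.sin(yaw),0]);y=np.array([-x[1],x[0],0])
    dot([c+sx*x+sy*y for sx in(.055,.041,-.041,-.055) for sy in(.022,-.022)],(0,255,0))
    dot([c+sx*x+sy*y+[0,0,-.09+.032] for sx in(.03,-.03) for sy in(.02,-.02)],(255,0,255))
for m,a in(((.5039,-.3564),-8.3),((.4447,-.0987),2.8)):
    a=np.radians(a);dot([[m[0]+s*np.cos(a),m[1]+s*np.sin(a),.013] for s in(-.082,-.072,0,.072,.082)],(255,255,255))
cv2.imwrite("pics/ov.png",im);print(im.shape)
```

```text
orange [0.5154 0.1798 0.09  ] clip sep 0.095 yaw 3.0 lipw 0.05 pad [[0.5156 0.1793 0.032 ]]
blue [0.5101 0.2772 0.09  ] clip sep 0.094 yaw 3.4 lipw 0.054 pad [[0.5117 0.2785 0.032 ]]
(320, 799, 3)
```

View pics/ov.png

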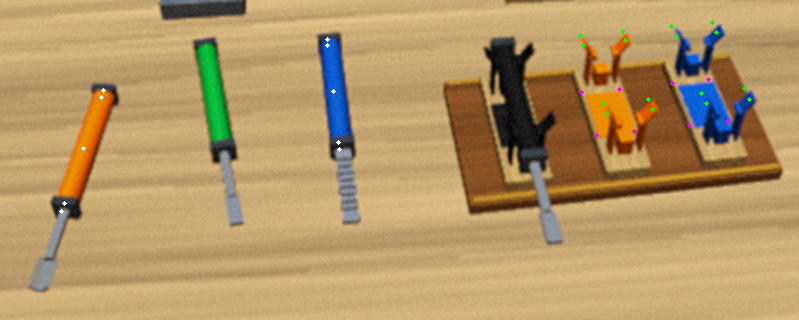

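```bash
cat >> h.py <<'E'
def plan(pos,yaw=None):
    """total shift in the present tool axes, and turn to 'pointing straight down, tool x at yaw deg (mod 180)'"""
    o=manip.get_obs();R=Ro.from_quat(o["tcp_rot"])
    s=R.inv().apply(np.array(pos)-o["position"])
    x=R.as_matrix()[:,0];cy=np.degrees(np.arctan2(x[1],x[0]))
    if yaw is None:yaw=cy
    g=cy+((yaw-cy+90)%180-90)
    G=Ro.from_euler("z",g,degrees=True)*Ro.from_rotvec([np.pi,0,0])
    print("t",round(o["time"],2),"pos",o["position"].round(4),"yaw",round(cy,1),"F",o["ft_force"].round(1),"w",round(o["grip_width"],4),"j7",o["joints"][6].round(2))
    print(" shift",s.round(4),"turn",(R.inv()*G).as_rotvec().round(3),"rows>=",round(np.linalg.norm(s)/.0417,1))
E
python3 - <<'E'
from h import *
plan([.32,-.36,.2]);plan([.504,-.3564,.10],-8.3)
E
```

```text
t 0.9 pos [ 0.2459 -0.6286  0.2226] yaw 21.4 F [ 0.5 -0.2  0.2] w 0.087 j7 -0.08
 shift [ 0.1669 -0.2232  0.0226] turn [ 0. -0. -0.] rows>= 6.7
t 0.9 pos [ 0.2459 -0.6286  0.2226] yaw 21.4 F [ 0.5 -0.2  0.2] w 0.087 j7 -0.08
 shift [ 0.3395 -0.1595  0.1226] turn [ 0.    -0.     0.518] rows>= 9.5
```

```bash
python3 -m inch '[[0,[0.021,-0.028,0.002],[0,0,0]],[0,[0.021,-0.028,0.002],[0,0,0]],[0,[0.021,-0.028,0.002],[0,0,0]],[0,[0.021,-0.028,0.002],[0,0,0]],[0,[0.021,-0.028,0.002],[0,0,0]],[0,[0.021,-0.028,0.002],[0,0,0]],[0,[0.021,-0.028,0.002],[0,0,0]],[0,[0.021,-0.028,0.002],[0,0,0]]]'; python3 -c "
from h import *
plan([.504,-.3564,.10],-8.3)"
```

```text
time: 1.57
position: [0.3197, -0.3576, 0.2041]
tcp_rot: [0.984, 0.177, -0.001, 0.004]
ft_force: [0.4, -0.7, 0.1]
grip_width: 0.087
t 1.57 pos [ 0.3197 -0.3576  0.2041] yaw 20.4 F [ 0.4 -0.7  0.1] w 0.087 j7 -0.5
 shift [0.1735 0.0625 0.104 ] turn [0.008 0.001 0.502] rows>= 5.1
```

```bash
python3 -m inch '[[0,[0.029,0.0105,0.017],[0.001,0,0]],[0,[0.029,0.0105,0.017],[0.001,0,0]],[0,[0.029,0.0105,0.017],[0.001,0,0]],[0,[0.029,0.0105,0.017],[0.001,0,0]],[0,[0.029,0.0105,0.017],[0.001,0,0]],[0,[0.029,0.0105,0.017],[0.001,0,0]],[0,[0,0,0],[0,0,0.1]],[0,[0,0,0],[0,0,0.1]],[0,[0,0,0],[0,0,0.1]],[0,[0,0,0],[0,0,0.1]],[0,[0,0,0],[0,0,0.1]],[0,[0,0,0],[0,0,0]]]'; python3 -c "
from h import *
plan([.504,-.3564,.10],-8.3);plan([.504,-.3564,.004],-8.3)
c=manip.read_camera('scene');save(c,'g1.png',(60,160,260,380),2.5)"
```

```text
time: 2.57
position: [0.5182, -0.3436, 0.0977]
tcp_rot: [0.997, -0.076, 0.001, 0.001]
ft_force: [0.5, 0.0, 0.0]
grip_width: 0.0872
t 2.57 pos [ 0.5182 -0.3436  0.0977] yaw -8.8 F [0.5 0.  0. ] w 0.0872 j7 -1.24
 shift [-0.012   0.0148 -0.0023] turn [ 0.002 -0.001 -0.008] rows>= 0.5
t 2.57 pos [ 0.5182 -0.3436  0.0977] yaw -8.8 F [0.5 0.  0. ] w 0.0872 j7 -1.24
 shift [-0.0122  0.0146  0.0937] turn [ 0.002 -0.001 -0.008] rows>= 2.3
```

View pics/g1.png

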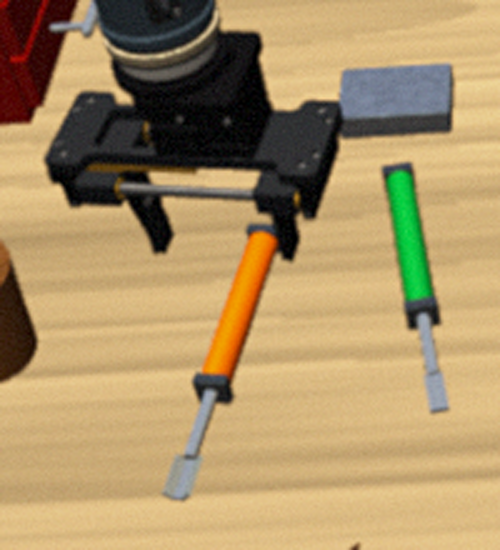

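The gripper straddles the orange handle's near side at (140–300, 250), parallel to it, with the neighbours clear. Next I'll correct sideways, descend and grip.

```bash
python3 -m inch '[[0,[-0.012,0.0148,0],[0,0,-0.008]],[0,[0,0,0.02],[0,0,0]],[0,[0,0,0.03],[0,0,0]],[0,[0,0,0.025],[0,0,0]],[0,[0,0,0.012],[0,0,0]],[0,[0,0,0.004],[0,0,0]]]'; python3 -c "
from h import *
plan([.504,-.3564,.005],-8.3)"
```

```text
time: 3.12
position: [0.5075, -0.3595, 0.008]
tcp_rot: [0.998, -0.062, 0.005, 0.003]
ft_force: [0.3, 0.2, 0.9]
grip_width: 0.0869
t 3.12 pos [ 0.5075 -0.3595  0.008 ] yaw -7.1 F [0.3 0.2 0.9] w 0.0869 j7 -1.2
 shift [-0.0039 -0.0027  0.003 ] turn [ 0.006 -0.011  0.02 ] rows>= 0.1
```

```bash
python3 -m inch '[[0,[-0.004,-0.003,0.003],[0.006,-0.011,0.02]],[0,[0,0,0],[0,0,0]],[255,[0,0,0],[0,0,0]],[255,[0,0,0],[0,0,0]],[255,[0,0,0],[0,0,0]],[255,[0,0,0],[0,0,0]],[255,[0,0,0],[0,0,0]],[255,[0,0,0],[0,0,0]],[255,[0,0,0],[0,0,0]],[255,[0,0,0],[0,0,0]]]' 45; python3 -c "
from h import *
plan([.504,-.3564,.2],-8.3)"
```

```text
time: 3.95
position: [0.507, -0.3573, 0.0101]
tcp_rot: [0.997, -0.071, 0.003, 0.001]
ft_force: [-0.0, -0.2, -0.4]
grip_width: 0.0416
t 3.95 pos [ 0.507  -0.3573  0.0101] yaw -8.2 F [-0.  -0.2 -0.4] w 0.0416 j7 -1.21
 shift [-1.800e-03 -1.000e-04 -1.899e-01] turn [ 0.002 -0.007  0.002] rows>= 4.6
```

```bash
python3 -m inch '[[255,[-0.002,0,0.004],[0,0,0]],[255,[0,0,0.001],[0,0,0]],[255,[0,0,0],[0,0,0]],[255,[0,0,0],[0,0,0]],[255,[0,0,0],[0,0,0]],[255,[0,0,0],[0,0,0]]]'; python3 -c "
from h import *
plan([.504,-.3564,.2],-8.3)"
```

```text
time: 4.45
position: [0.5052, -0.3566, 0.0049]
tcp_rot: [0.997, -0.071, 0.004, 0.001]
ft_force: [0.3, 0.1, 1.0]
grip_width: 0.023
t 4.45 pos [ 0.5052 -0.3566  0.0049] yaw -8.2 F [0.3 0.1 1. ] w 0.023 j7 -1.21
 shift [ 0.0002  0.0002 -0.1951] turn [ 0.002 -0.007  0.002] rows>= 4.7
```

```bash
python3 -m inch '[[255,[0,0,-0.02],[0,0,0]],[255,[0,0,-0.03],[0,0,0]],[255,[0,0,-0.035],[0,0,0]],[255,[0,0,-0.035],[0,0,0]],[255,[0,0,-0.02],[0,0,0]],[255,[0,0,0],[0,0,0]]]'; python3 -c "
from h import *
plan([.5155,.1795,.15],3.2)"
```

```text
time: 4.95
position: [0.5003, -0.3548, 0.1445]
tcp_rot: [0.997, -0.071, -0.003, -0.002]
ft_force: [1.2, -0.3, -1.1]
grip_width: 0.023
t 4.95 pos [ 0.5003 -0.3548  0.1445] yaw -8.2 F [ 1.2 -0.3 -1.1] w 0.023 j7 -1.2
 shift [-0.0609 -0.531  -0.0036] turn [-0.003  0.005 -0.198] rows>= 12.8
```

```bash
python3 -m inch '[[255,[-0.004,-0.02,-0.001],[0,0,0]],[255,[-0.004,-0.035,-0.001],[0,0,0]],[255,[-0.004,-0.035,0],[0,0,0]],[255,[-0.004,-0.035,0],[0,0,0]],[255,[-0.004,-0.035,0],[0,0,0]],[255,[-0.004,-0.035,0],[0,0,0]],[255,[-0.004,-0.035,0],[0,0,0]],[255,[-0.004,-0.035,0],[0,0,0]],[255,[-0.004,-0.035,0],[0,0,0]],[255,[-0.004,-0.035,0],[0,0,0]],[255,[-0.004,-0.035,0],[0,0,0]],[255,[-0.004,-0.02,0],[0,0,0]]]'; python3 -c "
from h import *
plan([.5155,.1795,.15],3.2)"
```

```text
time: 5.95
position: [0.4999, 0.045, 0.1299]
tcp_rot: [0.997, -0.08, -0.013, 0.001]
ft_force: [0.3, 0.5, -1.6]
grip_width: 0.0229
t 5.95 pos [0.4999 0.045  0.1299] yaw -9.2 F [ 0.3  0.5 -1.6] w 0.0229 j7 -1.99
 shift [-0.0066 -0.1352 -0.0206] turn [ 0.002  0.026 -0.216] rows>= 3.3
```

```bash
python3 -m inch '[[255,[-0.001,-0.02,-0.01],[0,0.013,0]],[255,[-0.001,-0.03,-0.008],[0,0.013,0]],[255,[-0.001,-0.03,-0.003],[0,0,0]],[255,[-0.001,-0.03,0],[0,0,0]],[255,[-0.001,-0.02,0],[0,0,-0.05]],[255,[0,0,0],[0,0,-0.1]],[255,[0,0,0],[0,0,-0.06]],[255,[0,0,0],[0,0,0]],[255,[0,0,0],[0,0,0]]]'; python3 -c "
from h import *
plan([.5155,.1795,.15],3.2)
for n in('top','scene'):
    c=manip.read_camera(n)
    for r in manip.trace(c,'orange_gouge')[:2]:
        mu,mid,d,L,a,k=handle(c,r['region'],z=manip.get_obs()['position'][2]+.009);print(n,r['score'],mu.round(4),mid.round(4),L.round(3),a.round(1),k)
    if n=='scene': save(c,'g2.png',(330,120,590,320),3)
    else: print(r['box'])
"
```

```text
time: 6.7
position: [0.506, 0.1863, 0.1366]
tcp_rot: [0.999, 0.04, -0.011, 0.003]
ft_force: [-0.4, -0.2, -1.5]
grip_width: 0.0227
t 6.7 pos [0.506  0.1863 0.1366] yaw 4.6 F [-0.4 -0.2 -1.5] w 0.0227 j7 -2.05
 shift [ 0.0086  0.0076 -0.0135] turn [0.006 0.022 0.024] rows>= 0.4
top 0.77 [0.5651 0.1893] [0.5646 0.1892] 0.026 17.3 133
[224.7, 164.1, 239.5, 222.9]
```

View pics/g2.png

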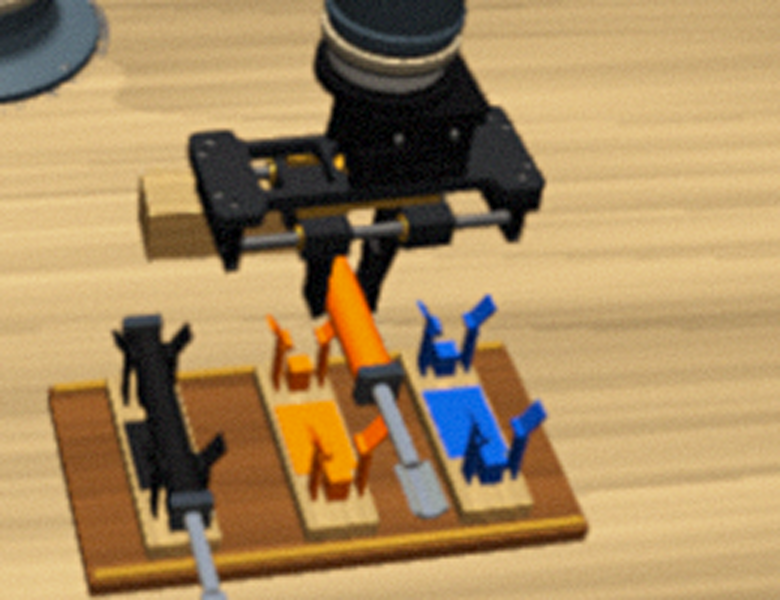

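```bash
python3 -m inch '[[255,[0.0085,0.0075,0],[0.006,0.02,0.024]],[255,[0,0,0],[0,0,0]]]'; python3 -c "
from h import *
plan([.5155,.1795,.13],3.2)
o=manip.get_obs()
T=manip.read_camera('top');S=manip.read_camera('scene');P=[]
for n,c in(('top',T),('scene',S)):
    r=manip.trace(c,'orange_gouge')[0]['region'];ys,xs=np.nonzero(r)
    i=ys.argmin() if n=='top' else ys.argmax(); y=ys[i]; p=(xs[ys==y].mean(),y+(0 if n=='top' else 1.))
    for z in(.11,.13,.145,.16): print(n,p,z,toworld(c,[p],z).round(4))
save(T,'t3.png',(190,140,290,300),3.7);save(S,'s3.png',(380,150,520,320),3.5)
a=cv2.imread('pics/t3.png');b=cv2.imread('pics/s3.png');h=590;a=cv2.resize(a[:h],None,fx=1,fy=1);b=b[:h]
cv2.imwrite('pics/ts3.png',np.hstack([a[:h],cv2.copyMakeBorder(b,0,max(0,min(h,a.shape[0])-b.shape[0]),0,0,0)[:a.shape[0]]])[:, :800])
"
```

```text
time: 7.07
position: [0.5168, 0.1777, 0.1375]
tcp_rot: [1.0, 0.026, 0.001, -0.0]
ft_force: [0.0, -0.6, -2.2]
grip_width: 0.0225
t 7.07 pos [0.5168 0.1777 0.1375] yaw 2.9 F [ 0.  -0.6 -2.2] w 0.0225 j7 -2.06
 shift [-0.0012 -0.0018  0.0075] turn [-0.    -0.002 -0.005] rows>= 0.2
top (np.float64(234.0), np.int64(158)) 0.11 [[0.6946 0.1913 0.11  ]]
top (np.float64(234.0), np.int64(158)) 0.13 [[0.6904 0.1875 0.13  ]]
top (np.float64(234.0), np.int64(158)) 0.145 [[0.6873 0.1847 0.145 ]]
top (np.float64(234.0), np.int64(158)) 0.16 [[0.6842 0.1819 0.16  ]]
scene (np.float64(468.0), np.float64(296.0)) 0.11 [[0.6623 0.1986 0.11  ]]
scene (np.float64(468.0), np.float64(296.0)) 0.13 [[0.6786 0.1912 0.13  ]]
scene (np.float64(468.0), np.float64(296.0)) 0.145 [[0.6908 0.1857 0.145 ]]
scene (np.float64(468.0), np.float64(296.0)) 0.16 [[0.703  0.1801 0.16  ]]
```

View pics/ts3.png

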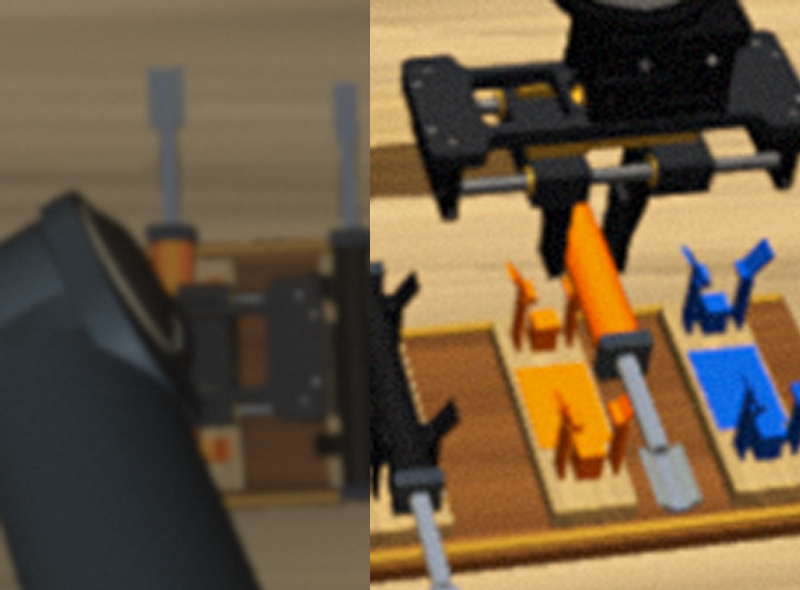

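Both views put the blade tip at about (0.688, 0.185, 0.143). That means the tool is level, and the handle's middle is within 2 mm of the TCP in x. Descending.

```bash
python3 -m inch '[[255,[-0.0012,-0.0018,0.01],[0,0,-0.005]],[255,[0,0,0.02],[0,0,0]],[255,[0,0,0.015],[0,0,0]],[255,[0,0,0.006],[0,0,0]],[255,[0,0,0],[0,0,0]]]' 60; python3 -c "
from h import *
plan([.5155,.1795,.055],3.2)"
```

```text
time: 7.68
position: [0.5138, 0.1841, 0.084]
tcp_rot: [0.999, 0.032, 0.001, -0.002]
ft_force: [0.8, -0.3, -0.9]
grip_width: 0.0228
t 7.68 pos [0.5138 0.1841 0.084 ] yaw 3.6 F [ 0.8 -0.3 -0.9] w 0.0228 j7 -2.09
 shift [0.0013 0.0048 0.029 ] turn [-0.003 -0.002  0.007] rows>= 0.7
```

```bash
python3 -m inch '[[255,[0.0013,0.005,0],[0,0,0.007]],[255,[0,0,0.007],[0,0,0]],[255,[0,0,0.006],[0,0,0]],[255,[0,0,0.006],[0,0,0]]]' 60; python3 -c "
from h import *
plan([.5155,.1795,.055],3.2)"
```

```text
time: 8.02
position: [0.5192, 0.1831, 0.0684]
tcp_rot: [1.0, 0.028, 0.006, -0.005]
ft_force: [-1.1, -1.5, 9.4]
grip_width: 0.0228
t 8.02 pos [0.5192 0.1831 0.0684] yaw 3.2 F [-1.1 -1.5  9.4] w 0.0228 j7 -2.1
 shift [-0.004   0.0035  0.0134] turn [-0.009 -0.011  0.001] rows>= 0.3
```

```bash
python3 -m inch '[[255,[-0.003,0.002,0.006],[-0.009,-0.011,0]],[255,[0,0,0.008],[0,0,0]],[255,[0,0,0.008],[0,0,0]]]' 60; python3 -c "
from h import *
plan([.5155,.1795,.055],3.2)"
```

```text
time: 8.27
position: [0.5208, 0.1828, 0.0534]
tcp_rot: [1.0, 0.028, 0.005, -0.001]
ft_force: [-23.6, -12.6, 90.4]
grip_width: 0.0226
t 8.27 pos [0.5208 0.1828 0.0534] yaw 3.2 F [-23.6 -12.6  90.4] w 0.0226 j7 -2.11
 shift [-0.0054  0.003  -0.0017] turn [-0.001 -0.009 -0.   ] rows>= 0.2
```

```bash
python3 -m inch '[[255,[-0.001,0,-0.002],[0,0,0]],[255,[0,0,0],[0,0,0]]]' 30; python3 -c "
from h import *
plan([.5155,.1795,.055],3.2)"
```

```text
time: 8.43
position: [0.5198, 0.1823, 0.0555]
tcp_rot: [1.0, 0.028, 0.005, -0.0]
ft_force: [-1.2, 0.4, -3.4]
grip_width: 0.0233
t 8.43 pos [0.5198 0.1823 0.0555] yaw 3.2 F [-1.2  0.4 -3.4] w 0.0233 j7 -2.11
 shift [-0.0044  0.0026  0.0005] turn [-0.   -0.01 -0.  ] rows>= 0.1
```

Seated: the force rose sharply on the rigid seat, at a TCP height of 0.053–0.055. Now I'll release, rise, and check.

```bash
python3 -m inch '[[110,[0,0,0],[0,0,0]],[110,[0,0,0],[0,0,0]],[110,[0,0,0],[0,0,0]],[110,[0,0,0],[0,0,0]],[110,[0,0,0],[0,0,0]],[110,[0,0,0],[0,0,0]],[110,[0,0,-0.02],[0,0,0]],[110,[0,0,-0.035],[0,0,0]],[110,[0,0,-0.035],[0,0,0]],[110,[0,0,-0.03],[0,0,0]]]'; python3 -c "
from h import *
plan([.445,-.0985,.12],2.9)"
```

```text
time: 9.27
position: [0.5144, 0.18, 0.1706]
tcp_rot: [1.0, 0.028, -0.003, 0.002]
ft_force: [1.2, 1.1, -0.1]
grip_width: 0.0497
t 9.27 pos [0.5144 0.18   0.1706] yaw 3.2 F [ 1.2  1.1 -0.1] w 0.0497 j7 -2.05
 shift [-0.0846  0.2739  0.0522] turn [0.004 0.007 0.005] rows>= 7.0
```

```bash
python3 -m inch '[[110,[-0.0085,0.02,0],[0,0,0]],[110,[-0.0085,0.03,0],[0,0,0]],[110,[-0.0085,0.03,0],[0,0,0]],[110,[-0.0085,0.03,0],[0,0,0]],[110,[-0.0085,0.03,0.005],[0,0,0]],[50,[-0.0085,0.03,0.007],[0,0,0]],[50,[-0.0085,0.03,0.01],[0,0,0]],[50,[-0.0085,0.03,0.01],[0,0,0]],[50,[-0.0085,0.025,0.01],[0,0,0]],[50,[-0.0085,0.02,0.01],[0,0,0]],[50,[0,0,0],[0,0,0]]]'; python3 -c "
from h import *
plan([.445,-.0985,.1],2.9)
S=manip.read_camera('scene');save(S,'s4.png',(250,120,520,330),2.9)"
```

```text
time: 10.18
position: [0.4515, -0.1056, 0.1268]
tcp_rot: [0.999, 0.031, 0.011, -0.002]
ft_force: [-0.1, -0.2, -0.3]
grip_width: 0.0691
t 10.18 pos [ 0.4515 -0.1056  0.1268] yaw 3.6 F [-0.1 -0.2 -0.3] w 0.0691 j7 -1.42
 shift [-0.0067 -0.0075  0.0266] turn [-0.003 -0.022  0.012] rows>= 0.7
```

View pics/s4.png

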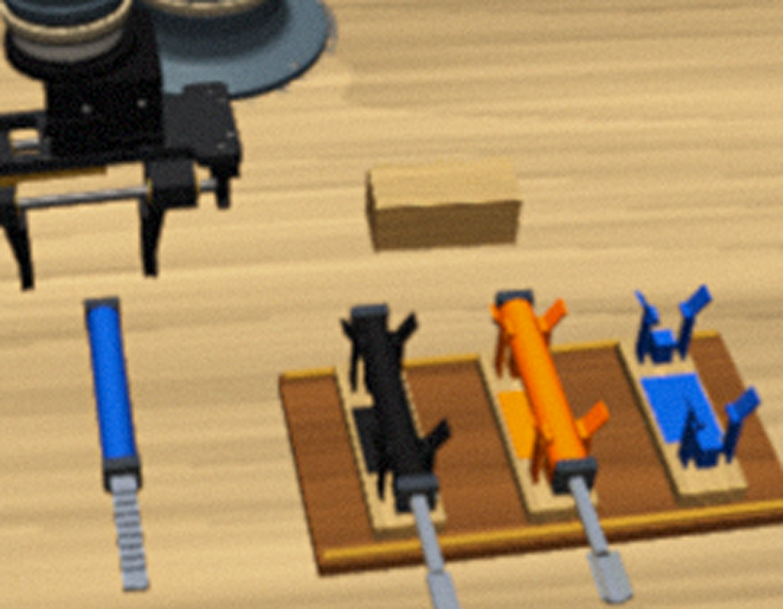

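The orange tool sits in both clips, level with the black one, with both jaw pairs gripping it. The gripper is above the blue handle. Descending.

```bash
python3 -m inch '[[50,[-0.0067,-0.0075,0.01],[-0.003,-0.022,0.012]],[50,[0,0,0.03],[0,0,0]],[50,[0,0,0.03],[0,0,0]],[50,[0,0,0.025],[0,0,0]],[50,[0,0,0.01],[0,0,0]],[50,[0,0,0],[0,0,0]]]'; python3 -c "
from h import *
plan([.4445,-.0985,.005],2.9)"
```

```text
time: 10.73
position: [0.4549, -0.0908, 0.0233]
tcp_rot: [1.0, 0.029, 0.008, -0.001]
ft_force: [-0.2, -0.4, -0.4]
grip_width: 0.0699
t 10.73 pos [ 0.4549 -0.0908  0.0233] yaw 3.3 F [-0.2 -0.4 -0.4] w 0.0699 j7 -1.52
 shift [-0.0111  0.0071  0.0182] turn [-0.001 -0.017  0.007] rows>= 0.5
```

```bash
python3 -m inch '[[50,[-0.011,0.007,0],[-0.001,-0.017,0.007]],[50,[0,0,0.01],[0,0,0]],[50,[0,0,0.007],[0,0,0]],[255,[0,0,0],[0,0,0]],[255,[0,0,0],[0,0,0]]]' 45; python3 -c "
from h import *
plan([.4445,-.0985,.005],2.9)"
```

```text
time: 11.15
position: [0.4468, -0.0968, 0.0075]
tcp_rot: [1.0, 0.027, 0.002, -0.0]
ft_force: [0.6, -0.6, 0.3]
grip_width: 0.0628
t 11.15 pos [ 0.4468 -0.0968  0.0075] yaw 3.1 F [ 0.6 -0.6  0.3] w 0.0628 j7 -1.52
 shift [-0.0024  0.0016  0.0025] turn [-0.    -0.004  0.003] rows>= 0.1
```

```bash
python3 -m inch '[[255,[-0.002,0.0016,0.0025],[0,-0.004,0]],[255,[0,0,0],[0,0,0]],[255,[0,0,0],[0,0,0]],[255,[0,0,0],[0,0,0]],[255,[0,0,0],[0,0,0]],[255,[0,0,0],[0,0,0]],[255,[0,0,0],[0,0,0]],[255,[0,0,0],[0,0,0]],[255,[0,0,0],[0,0,0]]]'; python3 -c "
from h import *
plan([.4445,-.0985,.15],2.9)"
```

```text
time: 11.9
position: [0.4461, -0.0989, 0.0062]
tcp_rot: [1.0, 0.027, 0.002, 0.0]
ft_force: [0.0, -0.3, -1.1]
grip_width: 0.0227
t 11.9 pos [ 0.4461 -0.0989  0.0062] yaw 3.1 F [ 0.  -0.3 -1.1] w 0.0227 j7 -1.52
 shift [-0.0011 -0.0005 -0.1438] turn [ 0.    -0.004  0.003] rows>= 3.4
```

```bash
python3 -m inch '[[255,[0,0,-0.02],[0,0,0]],[255,[0,0,-0.03],[0,0,0]],[255,[0,0,-0.035],[0,0,0]],[255,[0,0,-0.035],[0,0,0]],[255,[0,0,-0.03],[0,0,0]],[255,[0,0,-0.01],[0,0,0]],[255,[0,0,0],[0,0,0]]]'; python3 -c "
from h import *
plan([.5105,.281,.16],3.2)"
```

```text
time: 12.48
position: [0.4425, -0.0982, 0.1709]
tcp_rot: [1.0, 0.027, -0.003, -0.001]
ft_force: [0.9, -0.4, -2.2]
grip_width: 0.0231
t 12.48 pos [ 0.4425 -0.0982  0.1709] yaw 3.1 F [ 0.9 -0.4 -2.2] w 0.0231 j7 -1.43
 shift [ 0.0886 -0.375   0.0111] turn [-0.002  0.006 -0.001] rows>= 9.2
```

```bash
python3 -m inch '[[255,[0.008,-0.02,0],[0,0,0]],[255,[0.008,-0.034,-0.001],[0,0,0]],[255,[0.008,-0.034,-0.001],[0,0,0]],[255,[0.008,-0.034,-0.001],[0,0,0]],[255,[0.008,-0.034,-0.001],[0,0,0]],[255,[0.008,-0.034,-0.001],[0,0,0]],[255,[0.008,-0.034,-0.001],[0,0,0]],[255,[0.008,-0.034,-0.001],[0,0,0]],[255,[0.008,-0.034,0],[0,0,0]],[255,[0.008,-0.034,0],[0,0,0]],[255,[0.008,-0.025,0],[0,0,0]],[255,[0,0,0],[0,0,0]]]'; python3 -c "
from h import *
plan([.5105,.281,.13],3.2)"
```

```text
time: 13.48
position: [0.5076, 0.2671, 0.1611]
tcp_rot: [1.0, 0.021, -0.014, 0.002]
ft_force: [0.0, 1.0, -0.6]
grip_width: 0.0227
t 13.48 pos [0.5076 0.2671 0.1611] yaw 2.5 F [ 0.   1.  -0.6] w 0.0227 j7 -2.22
 shift [ 0.0044 -0.0138  0.031 ] turn [ 0.003  0.028 -0.013] rows>= 0.8
```

```bash
python3 -m inch '[[255,[0.0044,-0.0138,0],[0.003,0.028,-0.013]],[255,[0,0,0.015],[0,0,0]],[255,[0,0,0.015],[0,0,0]],[255,[0,0,0],[0,0,0]]]' 60; python3 -c "
from h import *
plan([.5105,.281,.085],3.2)
T=manip.read_camera('top');S=manip.read_camera('scene')
z0=manip.get_obs()['position'][2]+.007
for n,c in(('top',T),('scene',S)):
    r=manip.trace(c,'blue_rasp')[0]['region'];ys,xs=np.nonzero(r)
    y=ys.min() if n=='top' else ys.max(); p=(xs[ys==y].mean(),y+(0 if n=='top' else 1.))
    for z in(z0-.01,z0,z0+.01): print(n,p,round(z,3),toworld(c,[p],z).round(4))
save(S,'s5.png',(380,130,580,330),2.9)"
```

```text
time: 13.82
position: [0.5079, 0.283, 0.1234]
tcp_rot: [1.0, 0.031, -0.004, 0.001]
ft_force: [-1.2, -1.3, -1.7]
grip_width: 0.0225
t 13.82 pos [0.5079 0.283  0.1234] yaw 3.6 F [-1.2 -1.3 -1.7] w 0.0225 j7 -2.26
 shift [0.0028 0.0021 0.0384] turn [0.002 0.008 0.007] rows>= 0.9
top (np.float64(186.0), np.int64(162)) 0.123 [[0.6833 0.293  0.1227]]
top (np.float64(186.0), np.int64(162)) 0.133 [[0.6813 0.2902 0.1327]]
top (np.float64(186.0), np.int64(162)) 0.143 [[0.6793 0.2874 0.1427]]
scene (np.float64(527.0), np.float64(295.0)) 0.123 [[0.6796 0.2926 0.1227]]
scene (np.float64(527.0), np.float64(295.0)) 0.133 [[0.6876 0.2876 0.1327]]
scene (np.float64(527.0), np.float64(295.0)) 0.143 [[0.6957 0.2825 0.1427]]
```

View pics/s5.png

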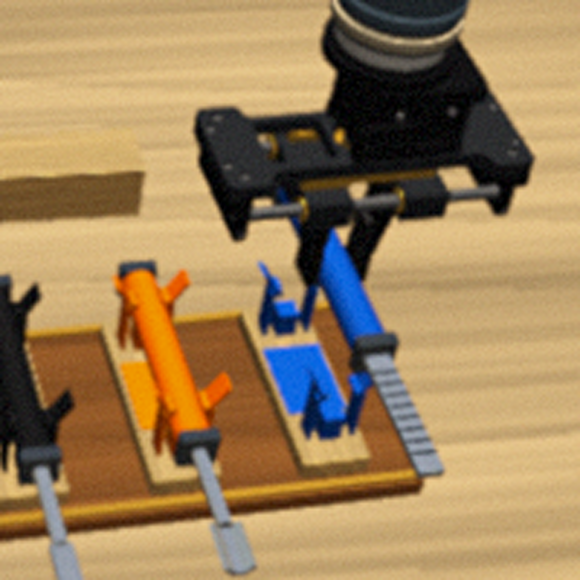

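The blue tool is level over its clips. Its tip is at about (0.683, 0.291), so the handle's middle is about 2 mm bladewards of the TCP.

```bash
python3 -m inch '[[255,[0.001,0.002,0.008],[0.002,0.008,0.007]],[255,[0,0,0.018],[0,0,0]],[255,[0,0,0.01],[0,0,0]],[255,[0,0,0],[0,0,0]]]' 60; python3 -c "
from h import *
plan([.509,.281,.056],3.2)"
```

```text
time: 14.35
position: [0.5158, 0.2817, 0.0948]
tcp_rot: [1.0, 0.025, 0.008, -0.003]
ft_force: [-0.2, -0.2, -1.6]
grip_width: 0.0227
t 14.35 pos [0.5158 0.2817 0.0948] yaw 2.9 F [-0.2 -0.2 -1.6] w 0.0227 j7 -2.29
 shift [-0.0074  0.0006  0.0387] turn [-0.006 -0.016 -0.006] rows>= 0.9
```

```bash
python3 -m inch '[[255,[-0.0075,0.0006,0.004],[-0.006,-0.016,-0.006]],[255,[-0.001,0,0.009],[0,0,0]],[255,[-0.001,0,0.006],[0,0,0]],[255,[0,0,0],[0,0,0]]]' 60; python3 -c "
from h import *
plan([.509,.281,.056],3.2)"
```

```text
time: 14.68
position: [0.5071, 0.2812, 0.0766]
tcp_rot: [1.0, 0.028, 0.001, -0.001]
ft_force: [0.1, 0.1, -1.7]
grip_width: 0.0226
t 14.68 pos [0.5071 0.2812 0.0766] yaw 3.2 F [ 0.1  0.1 -1.7] w 0.0226 j7 -2.29
 shift [0.0019 0.0004 0.0206] turn [-0.001 -0.002 -0.   ] rows>= 0.5
```

```bash
python3 -m inch '[[255,[0,0,0.006],[0,0,0]],[255,[-0.0005,0,0.006],[0,0,0]],[255,[0,0,0.005],[0,0,0]]]' 60; python3 -c "
from h import *
plan([.509,.281,.056],3.2)"
```

```text
time: 14.93
position: [0.5104, 0.283, 0.0638]
tcp_rot: [1.0, 0.028, 0.005, -0.002]
ft_force: [-1.0, -1.9, 2.5]
grip_width: 0.023
t 14.93 pos [0.5104 0.283  0.0638] yaw 3.2 F [-1.  -1.9  2.5] w 0.023 j7 -2.31
 shift [-0.0016  0.002   0.0078] turn [-0.004 -0.01  -0.001] rows>= 0.2
```

```bash
python3 -m inch '[[255,[-0.001,0.001,0.005],[-0.004,-0.01,0]],[255,[0,0,0.004],[0,0,0]]]' 60; python3 -c "
from h import *
plan([.509,.281,.056],3.2)"
```

```text
time: 15.1
position: [0.5103, 0.282, 0.0558]
tcp_rot: [1.0, 0.027, 0.001, 0.0]
ft_force: [-9.2, -5.9, 40.0]
grip_width: 0.0228
t 15.1 pos [0.5103 0.282  0.0558] yaw 3.1 F [-9.2 -5.9 40. ] w 0.0228 j7 -2.31
 shift [-0.0014  0.0009 -0.0002] turn [ 0.    -0.001 -0.001] rows>= 0.0
```

```bash
python3 -m inch '[[255,[0,0,-0.001],[0,0,0]],[110,[0,0,0],[0,0,0]],[110,[0,0,0],[0,0,0]],[110,[0,0,0],[0,0,0]],[110,[0,0,0],[0,0,0]],[110,[0,0,0],[0,0,0]],[110,[0,0,-0.02],[0,0,0]],[110,[0,0,-0.035],[0,0,0]],[110,[0,0,-0.035],[0,0,0]],[110,[0,0,-0.035],[0,0,0]],[110,[0,0,-0.03],[0,0,0]]]' 30; python3 -m inch '[[110,[-0.01,0.03,0],[0,0,0]],[110,[-0.01,0.035,0],[0,0,0]],[110,[-0.01,0.035,0],[0,0,0]],[110,[-0.01,0.035,0],[0,0,0]],[110,[-0.01,0.035,0],[0,0,0]],[110,[-0.01,0.035,0],[0,0,0]],[110,[-0.01,0.035,0],[0,0,0]],[110,[0,0.035,0],[0,0,0]],[110,[0,0.035,0],[0,0,0]],[110,[0,0.035,0],[0,0,0]],[110,[0,0.03,0],[0,0,0]],[110,[0,0,0],[0,0,0]]]'; python3 -c "
from h import *
T=manip.read_camera('top');S=manip.read_camera('scene')
for n,c in(('top',T),('scene',S)):
  for th in('orange_gouge','blue_rasp'):
    r=manip.trace(c,th)[0]['region'];ys,xs=np.nonzero(r)
    mu,mid,d,L,a,k=handle(c,r,.063);y=ys.min() if n=='top' else ys.max(); p=(xs[ys==y].mean(),y+(0 if n=='top' else 1.))
    print(n,th,mid.round(4),L.round(3),a.round(1),'tip',toworld(c,[p],.063).round(4))
save(S,'s6.png',(405,195,535,345),4)
save(T,'t6.png',(170,150,325,295),3.5)
"
```

```text
time: 16.02
position: [0.5056, 0.28, 0.2079]
tcp_rot: [1.0, 0.028, -0.009, 0.004]
ft_force: [0.7, -0.5, -0.5]
grip_width: 0.0498
time: 17.02
position: [0.4599, -0.1076, 0.2193]
tcp_rot: [0.999, 0.033, 0.005, -0.001]
ft_force: [0.3, 0.2, 1.2]
grip_width: 0.0494
top orange_gouge [0.517  0.1801] 0.143 3.1 tip [[0.6905 0.1828 0.063 ]]
top blue_rasp [0.5111 0.2794] 0.145 2.7 tip [[0.6837 0.2889 0.063 ]]
scene orange_gouge [0.514  0.1816] 0.165 1.9 tip [[0.6941 0.1877 0.063 ]]
scene blue_rasp [0.5067 0.2818] 0.163 2.1 tip [[0.6845 0.2878 0.063 ]]
```

View pics/s6.png

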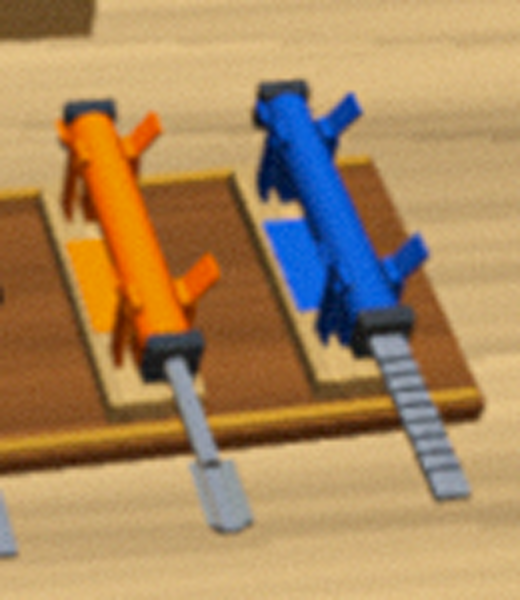

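View pics/t6.png

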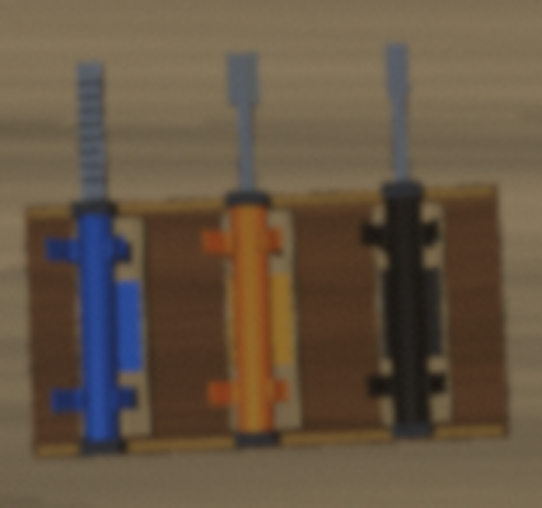

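```bash
python3 -c "
from h import *
print(manip.hand_in(), manip.get_obs()['time'])"
```

```text
the job is handed in; nothing more can be done
the job is handed in; nothing more can be done
```

Both tools are back on the rail, orange first and then blue, each pressed straight down into its own pair of clips. I released both, moved the arm clear and handed the job in; the last robot time I read was about 17 s of the 64 s allowed.

- **Seating:** Each tool came up against the rigid seat at the expected height. The wrist force at that point was about 90 N for orange, more than intended but under the 120 N limit, and about 40 N for blue.
- **Centring:** In the final top picture the handle middles are about 2 mm from my measured clip centres: orange (0.517, 0.180) and blue (0.511, 0.279).
- **Pictures:** In both camera views the two tools look seated like the black one, held by both clips.
- **Disagreements:** The scene camera put the handle middles 3–5 mm nearer the robot than the top camera did. The two views of the orange blade tip differed by about 6 mm. Both are well inside the 15 mm tolerance.
- **Not done:** I did not press each end separately. That both clips snapped home rests on the forces, the heights, the tools staying level, and the pictures.

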